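Index the turntable and swing the hold-down over the bracket

ROBOT

A 6-joint arm with a two-finger parallel gripper is mounted at the origin on the work surface. World frame = base frame: x ahead of the robot, y to its left, z up, the work surface at z = 0. Lengths are in mm, angles in degrees, forces in N, time in s.
With the tool pointing down it reaches from about 325 to 850 mm from the base axis. Payload 15.5 kg.
Tool frame: the origin (TCP) lies at the very end of the fingers, on their centre line; the grasp point (between the pads) lies 19 mm behind it; z points along the fingers, y is the line along which they close (so a half turn about z gives the same grasp; the last joint's range is limited). The gripper opens to 91 mm and grips with 3 to 60 N. Pads are 32 mm wide; open, the fingers measure 118 mm over their backs; the gripper's body (76 mm by 178 mm) begins 60 mm behind the grasp point.
Start: joints at [-77.435, 28.281, 77.091, -0, 74.628, -5.472], TCP at [193.518, -594.287, 213.915] pointing down, gripper open.
Joint ranges: [-166.48, 166.48], [-47.26, 123.95], [12.59, 153.08], [-70.14, 250.14], [6.76, 159.57], [-176.63, 176.63]. Speed limits (degrees/s): [108.29, 108.29, 147.25, 172.46, 172.46, 172.46].

INTERFACE

Orientations are given as [roll, pitch, yaw] about the fixed x, y, z axes, in that order (R = Rz(yaw) Ry(pitch) Rx(roll)).
In Python, from plant import move_ptp, line_to, move_joints, release, close_gripper, sleep, ik, capture, PlanningError, sign_off, current_time_s, current_joint_pos, current_joint_velocities, current_effort, current_tool_pos, current_tcp_rot, current_ft_force, current_torque, current_width, current_grasp_force gives the robot as it stands. Calls block until the motion is done:
- move_ptp(position, orientation): joint-space move of the TCP to a pose.
- line_to(position, v=150, ori=None): straight line of the TCP; ori=None keeps the orientation; v is the mean speed in mm/s.
- move_joints(angles): joint-space move.
- release() and close_gripper(): open the fingers fully, or close them until they stop; the grip force is fixed at half the most.
- sleep(seconds).
- ik(position, orientation): joint angles nearest the present ones, or None.
- capture(name): name is "side" or "top"; returns a dict with "pixels" (384x512x3 uint8, red, green, blue), "z_map" (384x512 float32, mm along the optical axis (not along the pixel's ray), 0 where there is no reading), "vfov" (degrees; the focal length in pixels is half the picture's height over the tangent of half this angle, whatever the lens; pixels are square), "cx", "cy" (the principal point, pixels), "dist" ([k1, k2, p1, p2, k3] as OpenCV has them; the pictures are not rectified), "R" (3x3) and "t" (3): a world point X has camera coordinates R X + t. Camera axes: x right, y down, z forward; pixel columns grow to the right and rows downward; lengths in mm; the calibration is good to about 2 mm. A picture is of the moment at which its call begins.
A pose or a line that the arm cannot do raises PlanningError and nothing moves.
- sign_off(): hands the job in; it is judged then, once.
Readings, each from a call of its own:
- current_time_s(): time.
- current_joint_pos(): joint angles.
- current_joint_velocities(): joint speeds.
- current_effort(): joint torques, N m.
- current_tool_pos(): TCP position.
- current_tcp_rot(): TCP orientation.
- current_ft_force(): force on the tool from outside, world axes, zero at the start.
- current_torque(): the same for the moment, N m.
- current_width(): opening from 0.0 (shut) to 1.0 (fully open).
- current_grasp_force(): force on a finger pad.
Only numpy, scipy, OpenCV 4.12 (cv2) and the standard library are available. Lean on these libraries where they do the work, as an engineer would, in place of code of your own. Each camera call takes 0.05 s, during which the arm holds its last target. There are 200 camera calls.

TASK

Get the rusty bracket ready for clamping: with a fingertip, push on a spoke of the small turntable until the bracket's flat tab points straight at the post. Then push the post's swing arm round with a fingertip until its round pad is over the middle of the tab, the arm pointing straight at the turntable's centre. Push gently, grasp and lift nothing, leave the tools and the other things around it where they lie, and finish clear of everything.

Things in the scene. Friction and masses are not known exactly. Their poses are not given: they have to be found in the camera images.
- stand: the indexing stand, bolted to the table: a grey 200 x 200 mm base plate 12 mm thick with a round pedestal, and a 50 mm wide foot out to the post on its -y side. Origin on the turntable's vertical axis at table height, z up. In its frame the post's axis stands at (0, -180 mm); the post and its arm's collar reach 102 mm high.
- turntable (a joint): angle (rad) of the steel turntable (170 mm diameter, 40 to 55 mm high) about the vertical axis through the stand's origin; counter-clockwise from above positive, free from -3.1 to 3.1, no stop at 0. At 0 the tab points straight at the post (the stand's -y). Starts between 0.8 and 2.4: turn it clockwise. Friction 0.25 N m: 2 to 4 N on a spoke; stays where it is left.
- spoke (a point): centre of the black 18 mm end ball of one of four equal, level spokes: round bars 12 mm thick at height 47.5 mm, sticking out of the turntable's rim; bare from radius 85 to 136 mm, ball at radius 145 mm. When joint turntable is 0 the spokes lie at 45 (this one), 135, 225 and 315 degrees counter-clockwise of the stand's +x; they turn with it.
- tab (a point): where the pad belongs: top of the tab of the rusty bracket, on its centre line, 65 mm from the turntable's axis, 80 mm high. The bracket (a channel about 70 x 45 mm, top at 81 mm) is fixed on the turntable's middle; its only tab is a flat plate 44 mm wide reaching out to radius 83 mm.
- swing_arm (a joint): angle (rad) of the swing arm about the post's axis, counter-clockwise from above positive, -0.8 to 1.7, no stop at 0. At 0 it points straight at the turntable's axis, its pad 65 mm from that axis. Starts swung out to 0.9 to 1.4 (to the stand's -x side): turn it clockwise. Friction 0.12 N m: 1 to 2 N at mid-arm; stays where it is left.
- clamp_pad (a point): centre of the underside of the round pad (22 mm diameter) under the swing arm's end, 115 mm from the post's axis, 83 mm high; the screw head over it is 105 mm high. The arm is a level bar 20 mm wide, 88 to 100 mm above the table, 118 mm long from the post's axis; it passes over the spokes and the tab.
- post (a point): on the axis of the post (26 mm thick; the arm's collar on it has 18 mm radius and ends 102 mm high), 100 mm above the table.
- grinder: loose bystander lying on the table, to be left alone: angle grinder, about 230 x 110 x 62 mm, origin under its middle.
- driver_a: loose bystander lying on the table, to be left alone: screwdriver, 200 mm long, black handle about 30 mm thick.
- driver_b: loose bystander lying on the table, to be left alone: screwdriver like the other one.
- wrench: loose bystander lying on the table, to be left alone: wrench 180 mm long, flat.
- tin: loose bystander lying on the table, to be left alone: pale metal tin 72 mm in diameter, 85 mm high, origin at its foot.
- jar: loose bystander lying on the table, to be left alone: amber jar 60 mm in diameter, 75 mm high, origin at its foot.
- offcut: loose bystander lying on the table, to be left alone: rusty sheet angle 90 x 60 mm, 35 mm high.

How it is judged:
By the outcome, as a careful person would: the job done as asked, in the order asked, and still so for the second after the job is handed in, with the robot touching nothing.
It also fails if it takes over 69 s, if anything falls off the work surface, if the arm or the gripper's body presses on something with over 40 N, if the wrist force passes 120 N, or if a joint passes its speed limit or range.

## Working session

There is one attempt and no reset: what is moved stays moved. The work goes in short steps, each a Python script; the robot and the scene stay as the last script left them, time stands still between calls to the robot, and variables do not carry over. Pictures are saved under pics/ and viewed, at most 10 in all, crops included, and the job is handed in when it is done.

```bash
mkdir -p pics; cat > h.py <<'E'
import numpy as np, cv2
from plant import *
def K(c):
    f=192/np.tan(np.radians(c["vfov"])/2); return np.array([[f,0,c["cx"]],[0,f,c["cy"]],[0,0,1.]])
def cloud(c):
    v,u=np.mgrid[0:384,0:512]; p=np.stack([u,v],-1).reshape(-1,1,2).astype(float)
    n=cv2.undistortPoints(p,K(c),np.array(c["dist"],float)).reshape(384,512,2)
    z=np.array(c["z_map"])[...,None]; X=np.concatenate([n*z,z],-1)
    W=(X-np.array(c["t"]))@np.array(c["R"]); W[z[...,0]<=0]=np.nan; return W
def ray(c,u,v,h):
    n=cv2.undistortPoints(np.array([[[u,v]]],float),K(c),np.array(c["dist"],float)).ravel()
    R=np.array(c["R"]);d=R.T@np.array([n[0],n[1],1]);o=-R.T@np.array(c["t"]); return o+d*(h-o[2])/d[2]
def proj(c,P):
    R=np.array(c["R"]); return cv2.projectPoints(np.array(P,float).reshape(-1,1,3),cv2.Rodrigues(R)[0],np.array(c["t"],float),K(c),np.array(c["dist"],float))[0].reshape(-1,2)
def save(c,n): cv2.imwrite(n,cv2.resize(np.array(c["pixels"])[...,::-1],None,fx=1.5,fy=1.5,interpolation=cv2.INTER_CUBIC))
E
python3 - <<'E'
from h import *
import pickle
for n in("top","side"):
    c=capture(n); pickle.dump(c,open(n+".pkl","wb")); save(c,f"pics/{n}0.png"); print(n,-np.array(c["R"]).T@c["t"],c["vfov"])
E
```

```text
top [ 463.12025256   11.75544678 1180.41373238] 48.21182022378694
side [-61.96460804 708.04665191 663.5786435 ] 48.027048354463126
```

View pics/top0.png

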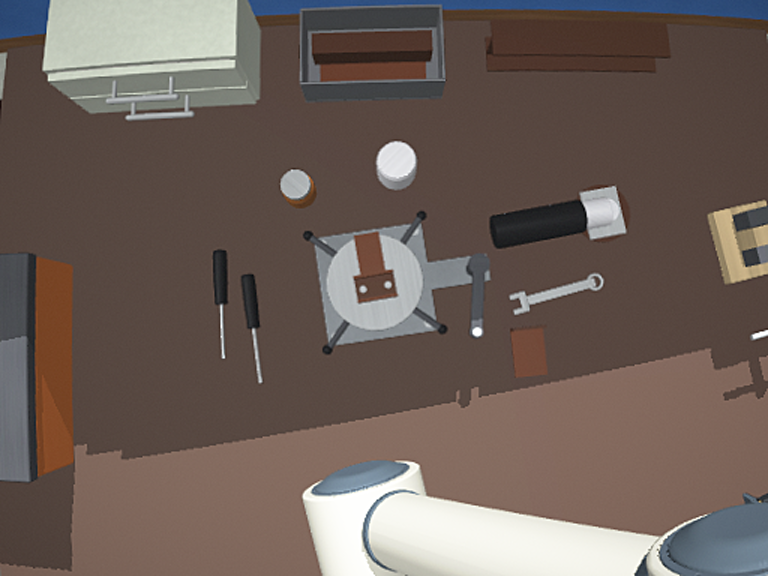

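View pics/side0.png

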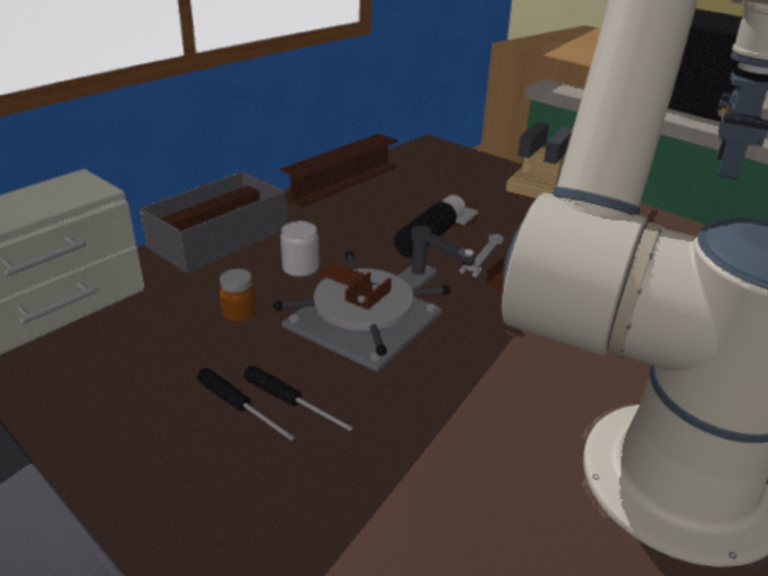

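The top view shows the turntable centred at about (375,282), with spoke balls at (421,215), (443,328), (327,350) and (308,236). The tab points up, towards (368,237). The post is at (479,263) and the pad end at (477,331). I'll turn these into positions.

```bash
python3 - <<'E'
from h import *
import pickle
c=pickle.load(open("top.pkl","rb")); W=cloud(c)
g=lambda u,v,h: ray(c,u/1.5,v/1.5,h)[:2]
B=np.array([g(*p,47.5) for p in[(421,215),(443,328),(327,350),(308,236)]])
C=B.mean(0); print(B.round(1),C,np.linalg.norm(B-C,axis=1))
P=g(479,263,102);pad=g(477,331,105);tab=g(368.5,234,81)
print("post",P,np.linalg.norm(P-C),"pad",pad,np.linalg.norm(pad-P))
th=lambda d:np.degrees(np.arctan2(d[1],d[0]))
print("foot",th(P-C),"balls",[th(b-C) for b in B],"tab",th(tab-C),"arm",th(pad-P),"C-P",th(C-P))
for p in[(421,215),(443,328),(327,350),(308,236),(479,263),(477,331),(368,245),(395,310)]: print(p,W[int(p[1]/1.5),int(p[0]/1.5)].round(0))
# things: depth blobs around
for n,p in dict(jar=(296,184),tin=(397,160),grinder=(495,230),grinderhead=(605,210),offcut=(530,350),da=(250,290),wr=(520,303)).items(): print(n,W[int(p[1]/1.5),int(p[0]/1.5)].round(0))
E
```

```text
[[674.  -52.6]
 [471.9 -85.1]
 [438.6 119.7]
 [641.6 149.9]] [556.52889081  32.989173  ] [145.34136507 145.24773302 146.3609117  144.58954073]
post [ 579.32205299 -145.02753061] 179.46998357941342 pad [ 464.85099749 -136.98402341] 114.75330302952061
foot -82.70357938855103 balls [np.float64(-36.05816576720113), np.float64(-125.61881871221983), np.float64(143.6858306730815), np.float64(53.97974518321545)] tab 5.719300279861481 arm 175.9806191327711 C-P 97.29642061144898
(421, 215) [673. -50.  57.]
(443, 328) [474. -83.  57.]
(327, 350) [440. 119.  57.]
(308, 236) [641. 149.  59.]
(479, 263) [ 580. -144.  105.]
(477, 331) [ 467. -137.  105.]
(368, 245) [618.  43.  83.]
(395, 310) [507.  -1.  59.]
jar [732. 168.  74.]
tin [767. -10.  86.]
grinder [ 643. -182.   57.]
grinderhead [ 675. -384.   58.]
offcut [ 428. -246.    6.]
da [551. 263.  20.]
wr [ 514. -232.   -4.]
```

```bash
cat >> h.py <<'E'
C=np.array([556.5,33.0]);P=np.array([579.3,-145.0])
def pose(O,r,off,phi,z,k):  # fingers' flat side beside a bar at angle phi, on its ccw side
    a=np.radians(phi);u=np.array([np.cos(a),np.sin(a)]);n=np.array([-u[1],u[0]])
    y=(phi+90+k*180+180)%360-180
    return [*(O+r*u+off*n),z],[180,0,y]
def arc(O,r,off,phis,z,k,v):
    for f in phis:
        p,o=pose(O,r,off,f,z,k); line_to(p,v=v,ori=o)
E
python3 - <<'E'
from h import *
print(current_tcp_rot(),current_width(),current_time_s())
for k in(0,1):
  for O,r,off,fs,z in((C,112,22,(160,144,120,90,70,52),36),(P,75,26,(186,176,150,120,97),82)):
    print(k,[None if (j:=ik(*pose(O,r,off,f,z,k))) is None else np.round(j).astype(int).tolist() for f in fs])
E
```

```text
[-1.79942092e+02 -6.99126920e-03  1.80374388e+01] 1.004447244272761 0.1
0 [[-1, 31, 112, 0, 37, -161], [3, 32, 110, 0, 38, -141], [7, 33, 105, 0, 41, -113], [9, 36, 97, 0, 47, -81], [8, 38, 92, 0, 50, -62], [7, 40, 87, 0, 53, -45]]
0 [[-26, 31, 98, 0, 51, 148], [-25, 31, 99, 0, 51, 159], [-21, 30, 100, 0, 50, -171], [-17, 31, 99, 0, 50, -137], [-14, 32, 96, 0, 52, -111]]
1 [[-1, 31, 112, 0, 37, 19], [3, 32, 110, 0, 38, 39], [7, 33, 105, 0, 41, 67], [9, 36, 97, 0, 47, 99], [8, 38, 92, 0, 50, 118], [7, 40, 87, 0, 53, 135]]
1 [[-26, 31, 98, 0, 51, -32], [-25, 31, 99, 0, 51, -21], [-21, 30, 100, 0, 50, 9], [-17, 31, 99, 0, 50, 43], [-14, 32, 96, 0, 52, 69]]
```

```bash
python3 - <<'E'
from h import *
import pickle
close_gripper()
p,o=pose(C,112,22,156,150,1); move_ptp(p,o)
line_to([*p[:2],36],v=100)
print("t",current_time_s(),current_width(),current_ft_force())
for f in (148,142,134,126,118,110,102,94,86,78,70,63,58,55):
    arc(C,112,22,[f],36,1,45 if f>60 else 25)
    print(f,np.round(current_ft_force(),1),end=" ")
arc(C,112,22,[58],36,1,40)
q=current_tool_pos(); line_to([q[0],q[1],150],v=150)
p,o=pose(P,75,24,188,150,1); move_ptp(p,o)
c=capture("top"); pickle.dump(c,open("top1.pkl","wb")); save(c,"pics/top1.png"); print("t",current_time_s())
E
```

```text
t 5.25 0.001203567701070987 [-0.71194329  0.58237309  0.73470351]
148 [-0.1  0.8  0.1] 142 [0.4 0.4 0.4] 134 [ 0.6 -0.6 -0.1] 126 [ 0.3 -0.6 -0.3] 118 [-0.3  0.2  0. ] 110 [-0.1 -0.6  0.4] 102 [ 0.2 -0.5 -0.8] 94 [ 0.4 -0.1 -0.1] 86 [ 0.5 -0.   0.3] 78 [ 0.  -0.6  0.4] 70 [ 0.1  0.3 -0.5] 63 [ 0.1 -0.1  0.1] 58 [ 0.7 -0.6 -0.5] 55 [ 0.6 -1.  -0.3] t 15.8417
```

View pics/top1.png

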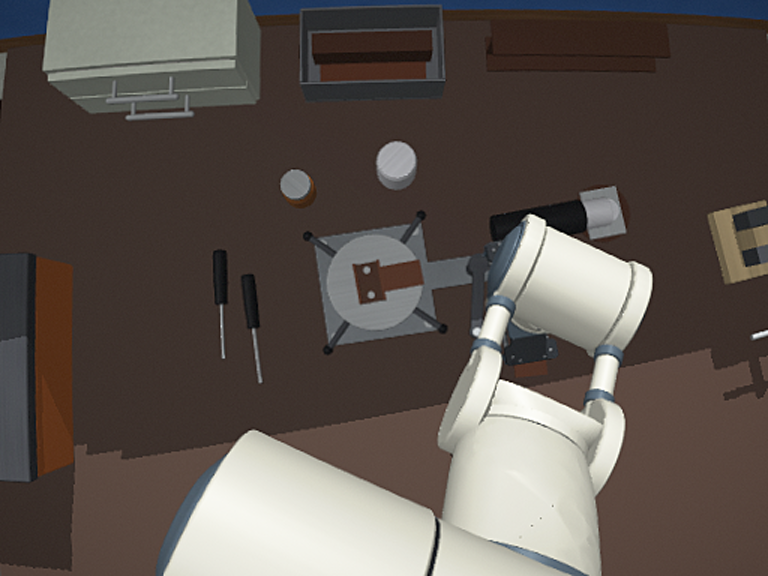

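The tab now points right, towards the post. I'll measure the remaining angle with ball centroids and refine the stand's yaw.

```bash
cat >> h.py <<'E'
def balls(c):
    g=np.array(c["pixels"]).max(2).astype(float); out=[]
    for a in(54,144,-126,-36):
        u0=proj(c,[*(C+145*np.array([np.cos(np.radians(a)),np.sin(np.radians(a))])),47.5])[0]
        v,u=np.mgrid[0:384,0:512]; m=(np.hypot(u-u0[0],v-u0[1])<7)&(g<50)
        W=np.array([ray(c,x,y,50)[:2] for x,y in zip(u[m],v[m])]); d=W-C; W=W[abs(np.hypot(*d.T)-145)<11]; out.append(W.mean(0))
    out=np.array(out); c0=out.mean(0); d=out-c0
    a=np.degrees(np.arctan2(d[:,1],d[:,0])); return c0,np.hypot(*d.T),a,((a-45+45)%90-45).mean()
E
python3 - <<'E'
from h import *
import pickle
for n in("top","top1"):
    c=pickle.load(open(n+".pkl","rb")); print([np.round(x,2) for x in balls(c)])
c=pickle.load(open("top.pkl","rb")); 
im=np.array(c["pixels"])[140:250,200:340,::-1]
cv2.imwrite("pics/crop0.png",cv2.resize(im,None,fx=5,fy=5,interpolation=cv2.INTER_CUBIC))
# stand yaw: foot & plate edges via cloud z 5..20
W=cloud(c); px=np.array(c["pixels"]).astype(int)
m=(abs(W[...,2]-12)<5)&(abs(W[...,0]-556)<160)&(abs(W[...,1]-10)<170)&(px.max(2)>75)&(px.max(2)-px.min(2)<25)
v,u=np.nonzero(m); Q=np.array([ray(c,x,y,12)[:2] for x,y in zip(u,v)])
from scipy.optimize import minimize
pl=Q[Q[:,1]>-90]
print(len(Q),cv2.minAreaRect(pl.astype(np.float32)))
E
```

```text
[array([557.34,  33.79]), array([146.04, 145.49, 145.55, 145.47]), array([  53.5 ,  143.82, -126.49,  -36.38]), np.float64(8.61)]
[array([556.76,  33.79]), array([145.21, 145.07, 144.97, 144.87]), array([  54.03,  143.97, -125.89,  -36.13]), np.float64(9.0)]
2158 ((558.7908935546875, 39.51390838623047), (290.2297668457031, 264.27557373046875), 9.589936256408691)
```

View pics/crop0.png

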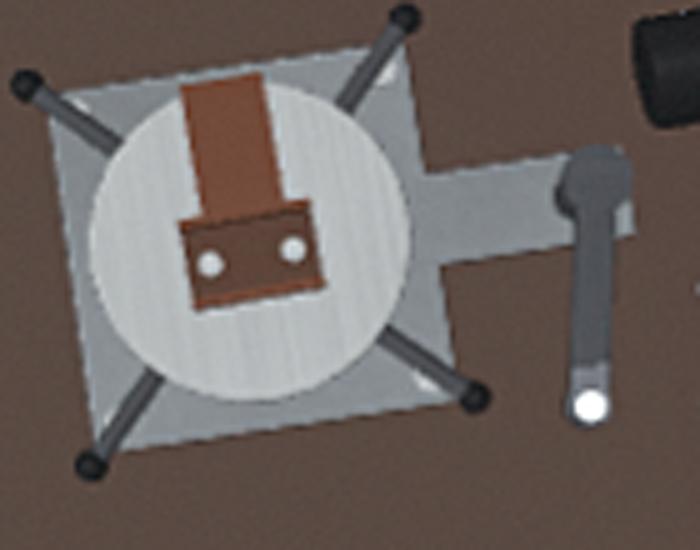

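The crop shows plate corners at about (50,93), (408,45), (462,401) and (97,455), the collar top at (596,181) and the screw head at (590,405).

```bash
python3 - <<'E'
from h import *
import pickle
c=pickle.load(open("top.pkl","rb"))
g=lambda x,y,h: ray(c,200+(x+.5)/5-.5,140+(y+.5)/5-.5,h)[:2]
th=lambda a,b:np.degrees(np.arctan2(*(b-a)[::-1]))
k=[g(*p,12) for p in[(50,93),(408,45),(462,401),(97,455)]]
print("plate",[np.linalg.norm(k[i]-k[i-1]).round(1) for i in range(4)],"C",np.mean(k,0))
print("along -y:",th(k[0],k[1]),th(k[3],k[2]),"along x:",th(k[3],k[0]),th(k[2],k[1]))
print("foot",th(g(424,175,12),g(560,155,12)),th(g(441,266,12),g(632,234,12)))
Pc=g(596,181,102);pad=g(590,405,105);print("post",Pc,pad,np.linalg.norm(pad-Pc),th(Pc,pad))
for O in((557,33.6),): print("C->P",np.linalg.norm(Pc-O),th(np.array(O),Pc))
E
```

```text
plate [np.float64(200.5), np.float64(199.2), np.float64(197.8), np.float64(200.6)] C [556.20316475  32.03255951]
along -y: -83.81583825126806 -83.06556298597158 along x: 6.389911703031119 6.783885290173776
foot -83.06018830900003 -82.02464832173769
post [ 578.16678481 -143.6205123 ] [ 465.04758294 -135.9814956 ] 113.37684246495463 176.13664269193578
C->P 178.48009065127223 -83.18899692061541
```

```bash
sed -i 's/^C=np.*/C=np.array([556.5,33.0]);P=np.array([578.3,-145.3])/' h.py; python3 - <<'E'
from h import *
import pickle
p,o=pose(C,112,22,62,150,1); move_ptp(p,o)
line_to([*p[:2],36],v=100)
arc(C,112,22,[58,55],36,1,30); arc(C,112,22,[52.9],36,1,12); sleep(.2)
arc(C,112,22,[58],36,1,40)
q=current_tool_pos(); line_to([q[0],q[1],150],v=150)
p,o=pose(P,75,24,190,150,1); move_ptp(p,o)
c=capture("top"); print([np.round(x,2) for x in balls(c)])
line_to([*p[:2],82],v=100)
for f in (184,178,170,162,154,146,138,130,122,114,107,103,101):
    arc(P,75,26,[f],82,1,45 if f>104 else 20)
arc(P,75,26,[106],82,1,40)
q=current_tool_pos(); line_to([q[0],q[1],170],v=150)
p,o=pose(P,170,120,190,250,1); move_ptp(p,o)
c=capture("top"); pickle.dump(c,open("top2.pkl","wb")); print([np.round(x,2) for x in balls(c)])
cv2.imwrite("pics/crop2.png",cv2.resize(np.array(c["pixels"])[140:250,200:340,::-1],None,fx=5,fy=5,interpolation=cv2.INTER_CUBIC)); print("t",current_time_s())
E
```

```text
[array([556.94,  33.34]), array([144.83, 145.21, 144.64, 145.06]), array([  52.16,  142.1 , -127.78,  -37.97]), np.float64(7.13)]
[array([557.07,  33.59]), array([144.98, 144.81, 144.87, 145.12]), array([  52.11,  142.04, -128.01,  -38.  ]), np.float64(7.04)]
t 33.5667
```

View pics/crop2.png

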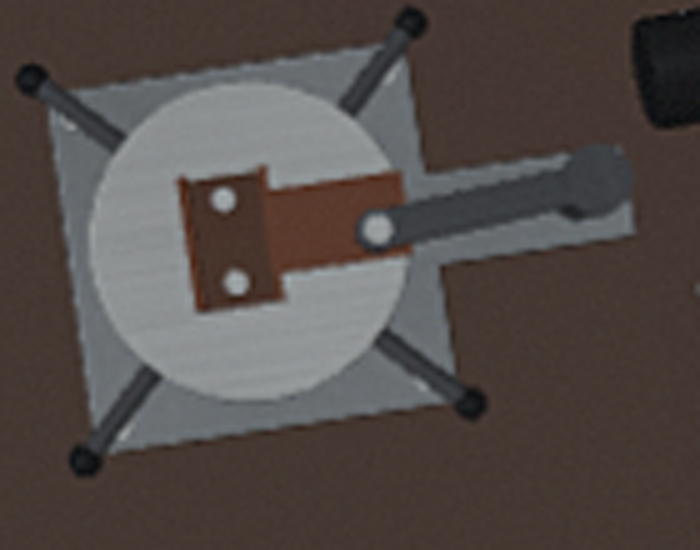

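The tab points at the post. The arm is a little short, with the screw head at (378,229) and the collar at (596,181).

```bash
python3 - <<'E'
from h import *
import pickle
c=pickle.load(open("top2.pkl","rb"))
g=lambda x,y,h: ray(c,200+(x+.5)/5-.5,140+(y+.5)/5-.5,h)[:2]
th=lambda a,b:np.degrees(np.arctan2(*(b-a)[::-1]))
O=np.array([557,33.5]);Pc=g(597,181,102);pad=g(378,229,105)
print("post",Pc,"pad",pad,np.linalg.norm(pad-Pc),"arm",th(Pc,pad),th(P,pad),"want",th(Pc,O),th(P,O))
print("tab",th(g(268,190,80),g(402,172,80)),th(g(283,271,80),g(410,253,80)))
w=O+65*np.array([np.cos(np.radians(-83.0)),np.sin(np.radians(-83.0))]); print("want pad",w,"pad dist to C",np.linalg.norm(pad-O), "dir",th(O,pad))
E
```

```text
post [ 578.15396029 -144.13046472] pad [556.37330374 -32.16497518] 114.0643145242821 arm 101.00826902941212 100.96850859684119 want 96.79135241996414 96.79348836333818
tab -83.79628440652732 -83.41435224794283
want pad [564.92150732 -31.01549986] pad dist to C 65.66796565714037 dir -90.5468053602936
```

```bash
python3 - <<'E'
from h import *
import pickle
p,o=pose(P,75,26,108,170,1); move_ptp(p,o); line_to([*p[:2],82],v=100)
arc(P,75,26,[103],82,1,30); arc(P,75,26,[100],82,1,15); arc(P,75,26,[96.9],82,1,12); sleep(.2)
arc(P,75,26,[103],82,1,40)
q=current_tool_pos(); line_to([q[0],q[1],170],v=150)
p,o=pose(P,170,120,190,250,1); move_ptp(p,o)
c=capture("top"); pickle.dump(c,open("top3.pkl","wb")); print([np.round(x,2) for x in balls(c)])
cv2.imwrite("pics/crop3.png",cv2.resize(np.array(c["pixels"])[140:250,200:340,::-1],None,fx=5,fy=5,interpolation=cv2.INTER_CUBIC)); print("t",current_time_s())
E
```

```text
[array([557.16,  33.65]), array([145.05, 144.84, 144.73, 145.1 ]), array([  52.04,  142.08, -128.06,  -38.04]), np.float64(7.0)]
t 40.7583
```

View pics/crop3.png

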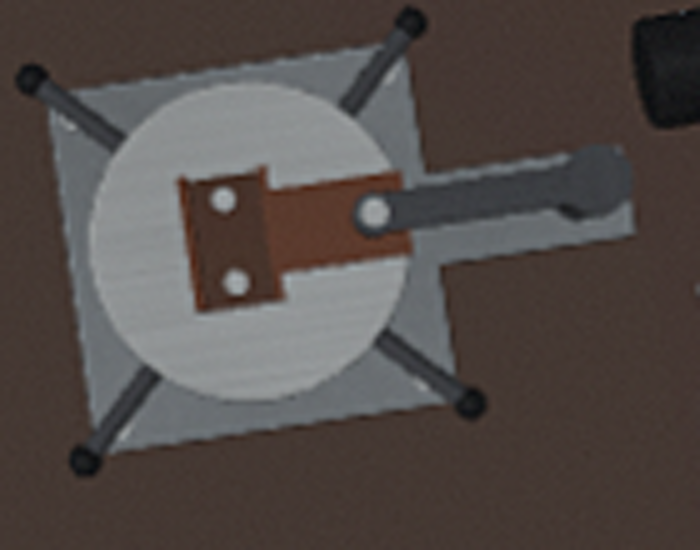

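The screw head is now at (375,212), centred across the tab. It moved about 8.4 mm, or 4.2°, which puts the arm at about 96.8°, as wanted. The gripper is clear of everything.

```bash
python3 -c "
from h import *
import pickle
c=pickle.load(open('top3.pkl','rb'));p=ray(c,200+375.5/5-.5,140+212.5/5-.5,105)[:2];print(p,np.degrees(np.arctan2(*(p-P)[::-1])))
print(sign_off())"
```

```text
[565.00279634 -30.90757106] 96.63041847160152
the job is handed in; nothing more can be done
None
```

The job is handed in: the bracket's tab points at the post, the pad is over the middle of the tab (both within about 0.5° by the top camera), and the gripper ended clear of everything at about 41 s.

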